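# Step the microscope lamp's filter turret to the cross and fire the shutter

## Task

On the microscope lamp house, push the upright tab of the filter turret around with a fingertip until the turret's pointer aims at the middle of the round label plate with the cross. Only then press the shutter button behind the turret all the way down, let it come up again and withdraw. Push the tab from one side at a time: do not pinch it or lift the turret, and leave all the loose things around it where they stand.

Things in the scene. Friction and masses are not known exactly. Their poses are not given: they have to be found in the camera images.
- housing: Lamp house: fixed grey box 270 x 270 mm, flat top 60 mm above the table. Origin at the centre of its underside. Its x axis points from the turret's axis to the shutter button, z up.
- turret_axis (a point): The turret's vertical axis where it leaves the lamp house's top (60 mm above the table), at the middle of that top. The turret is a black disc of radius 45 mm with a low hub, nothing on it but the tab higher than 84 mm above the table. It sits loosely on its spindle (about 0.5 kg) and can be lifted.
- tab (a point): Centre of the upright aluminium tab: a radial fin that stands out beyond the disc, 68 mm from the axis and 88 mm above the table. The fin is 10 mm thick (across the push), spans 49 to 87 mm from the axis (its side plates 52 to 84 mm), and reaches from a flat radial arm (10 mm wide, 63 to 70 mm above the table) up to 110 mm above the table (side plates 70 to 106 mm). Pushing it takes about 3 to 4 N; friction holds the turret where it is left, without clicks.
- tab_left: One side plate of the tab, 32 x 3 x 36 mm, origin at its centre, 3.5 mm from the tab's mid-plane. A push on it makes the turret's joint value grow.
- tab_right: The other side plate, same size, on the opposite side of the tab. A push on it makes the turret's joint value fall. Pressing on both side plates at once counts as pinching.
- aim (a point): The spot that the pointer (the outer end of the tab and its arm) aims at: in line with the axis and the tab, 108 mm from the axis. It lies over the middle of a label plate when the turret is set to that plate.
- turret (a joint): Turret angle in rad, counter-clockwise from above positive; at 0 the tab lies from the axis towards the lamp house's -x side. Stops at -1.7 and +1.7. The start lies within 0.3 of 0, where there is no plate.
- label_cross: Round white label plate, 36 mm across and 2 mm thick, lying on the lamp house's top, its centre 108 mm from the turret's axis; it carries a black cross of two bars, each 30 x 7 mm. This is the wanted one. Origin at the centre of its underside (60 mm above the table). The four plates lie at -1.45, -0.75, +0.75 and +1.45 rad of the turret's travel, in an order that changes. Not to be handled.
- label_dot: Round white label plate, 36 mm across and 2 mm thick, lying on the lamp house's top, its centre 108 mm from the turret's axis; it carries a black solid disc 23 mm across. Origin at the centre of its underside (60 mm above the table). The four plates lie at -1.45, -0.75, +0.75 and +1.45 rad of the turret's travel, in an order that changes. Not to be handled.
- label_ring: Round white label plate, 36 mm across and 2 mm thick, lying on the lamp house's top, its centre 108 mm from the turret's axis; it carries a black ring 29 mm across. Origin at the centre of its underside (60 mm above the table). The four plates lie at -1.45, -0.75, +0.75 and +1.45 rad of the turret's travel, in an order that changes. Not to be handled.
- label_bar: Round white label plate, 36 mm across and 2 mm thick, lying on the lamp house's top, its centre 108 mm from the turret's axis; it carries a black single bar, 30 x 7 mm. Origin at the centre of its underside (60 mm above the table). The four plates lie at -1.45, -0.75, +0.75 and +1.45 rad of the turret's travel, in an order that changes. Not to be handled.
- shutter_top (a point): Centre of the top face of the shutter button: a round grey spring button 28 mm across in a black housing on the lamp house's top, 100 mm from the turret's axis on the lamp house's +x side. Pressed straight down.
- shutter (a joint): Shutter button: 0 released, 0.006 m fully down (about 4 N); it springs back.
- oil_bottle: Bystander, loose, leave it where it stands: small brown dropper bottle 28 mm across and 55 mm tall on a rear corner of the lamp house (+x, +y). Origin at the centre of its underside.
- objective: Bystander, loose, leave it where it stands: steel microscope objective 26 mm across and 36 mm tall, standing on a front corner of the lamp house (-x, -y). Origin at the centre of its underside.
- beaker: Bystander, loose, leave it where it stands: glass beaker 72 mm across and 95 mm tall. Origin at the centre of its underside.
- petri_dish: Bystander, loose, leave it where it stands: clear dish 90 mm across and 16 mm high. Origin at the centre of its underside.
- slide_box: Bystander, loose, leave it where it stands: white slide box 90 x 35 x 30 mm. Origin at the centre of its underside.
- tube_rack: Bystander, loose, leave it where it stands: rack 70 x 220 mm with glass tubes, 142 mm tall. Origin at the centre of its underside.
- marker: Bystander, loose, leave it where it stands: square-bodied marker pen lying flat, 132 mm long and 12 mm thick. Origin at the centre of its underside.

How it is judged:
On the way, in this order (a step that is already met when the one before it is completed fails the run):
1. the turret rests with its pointer on the cross plate (within 9 mm of its middle) (horizontal distance between aim and label_cross below 0.009 m and velocity of joint turret between -0.05 and 0.05 rad/s), for 0.3 s.
2. the shutter button is pressed down (at least 5 of its 6 mm) (value of joint shutter above 0.005 m), for 0.03 s.
At the end, for the whole second after the job is handed in: The turret is seated and at rest, its aim point within 9 mm of the middle of the cross plate, and the shutter button, after being pressed, is up again (all of step 1 and value of joint shutter below 0.0015 m and height (world z) of tab below 0.091 m); the robot touches nothing.
It fails at once if the tab is pinched (both its side plates pressed at once) (contact force between the fingers and tab_left above 1 N and contact force between the fingers and tab_right above 1 N).
It fails at once if the turret is lifted more than 5 mm (height (world z) of tab above 0.093 m).
It fails at once if the shutter is pressed (more than 3 mm) while the pointer is not on the cross plate (not (horizontal distance between aim and label_cross below 0.009 m) and value of joint shutter above 0.003 m).
It fails at once if a loose bystander is moved (more than 20 mm; 12 mm for the two on the lamp house) (distance of any of oil_bottle, objective from where it was at the start of the episode above 0.012 m or distance of any of beaker, petri_dish, slide_box, tube_rack, marker from where it was at the start of the episode above 0.02 m).
It fails at once if a loose bystander is tipped over (angle between any of oil_bottle, objective, beaker, petri_dish, slide_box, tube_rack, marker's own z axis and vertical above 0.5 rad).
It also fails if it takes over 45 s, if anything falls off the work surface, if the arm or the gripper's body presses on something with over 40 N, if the wrist force passes 120 N, or if a joint passes its speed limit or range.

## Robot

A 6-joint arm with a two-finger parallel gripper is mounted at the origin on the work surface. World frame = base frame: x ahead of the robot, y to its left, z up, the work surface at z = 0. Lengths are in m, angles in rad, forces in N, time in s.
With the tool pointing down it reaches from about 0.35 to 0.85 m from the base axis. Payload 8.1 kg.
Tool frame: the origin (TCP) lies at the very end of the fingers, on their centre line; the grasp point (between the pads) lies 19 mm behind it; z points along the fingers, y is the line along which they close (so a half turn about z gives the same grasp; the last joint's range is limited). The gripper opens to 93 mm and grips with 3 to 60 N. Pads are 15 mm wide; open, the fingers measure 128 mm over their backs; the gripper's body (75 mm by 188 mm) begins 65 mm behind the grasp point.
Start: joints at [-1.401, 0.13, 1.488, -0, 1.523, -0.085], TCP at [0.151, -0.581, 0.219] pointing down, gripper open.
Joint ranges: [-2.96, 2.96], [-0.89, 2.26], [0.02, 2.5], [-1.34, 4.48], [0, 2.73], [-2.66, 2.66]. Speed limits (rad/s): [2.39, 2.39, 2.79, 3.14, 3.14, 3.14].

## Interface

Orientations are given as a rotation vector (axis times angle).
In Python, from plant import read_state, eyes, workorder gives the robot as it stands. The module is installed in compiled form; this text tells all that it offers.
- The arm moves only by the tool play_rows, never from a script. Its argument "targets" is one flat list of numbers, 4 for each row, row after row: the shift along the tool's x, y, z in cm, then the turn about the tool's z in degrees. In form: [dx, dy, dz, roll, dx, dy, dz, roll, ...]. A call has 1 to 8 rows; each row is the pose to reach, as a shift and turn from the pose commanded when the call began, along the tool's axes at that moment; what a row does not reach only later rows make up. A row lasts 1/12 s, in which the tool goes at most 41.7 mm and 7.16 degrees, less where a joint would pass 70% of its speed; a pose out of reach is approached as far as the arm can. A call with a gripper value outside its range is refused whole. "grip" is the finger opening in cm, from 0 to 9.3, set as the call begins (left out, the last holds). The fingers move at their own pace and stop on an object; "grip_force" is the grip in N (left out, the last holds). Time passes only in rows, so rows that repeat a pose let the fingers close. It gives the time, the measured TCP pose, the force, the opening and the grip force at its end, in the units of the state.
- read_state(): the state, without advancing time (a new reading comes with each control period).
- eyes.read_camera(name): name is "scene" or "side" or "wrist"; returns a dict with "image" (384x512x3 uint8, red, green, blue), "vfov" (degrees; the focal length in pixels is half the picture's height over the tangent of half this angle, whatever the lens; pixels are square), "cx", "cy" (the principal point, pixels), "k1" (the pictures are not rectified: a ray, as slopes to the right and down, at radius r is drawn at 1 + k1 r^2 times it, then the intrinsics apply), "cam_to_world" (4x4, takes a point from camera to world coordinates); the wrist camera has in their place "T_tool_cam" (4x4, takes a point from camera to tool coordinates, whose origin is the TCP and whose axes are the flange's). Camera axes: x right, y up, looking along -z (the intrinsics and any distortion apply to the point x, -y, -z); pixel columns grow to the right and rows downward; lengths in m; the calibration is good to about 2 mm. A picture is of the moment at which its call begins: read the wrist's pose just before it. There is no depth.
- workorder.close_job(): hands the job in; it is judged then, once.
The state is a dict: "t": time; "q": joint angles; "dq": joint speeds; "joint_torque": joint torques, N m; "tool_pos": TCP position; "orientation": TCP orientation; "force": force on the tool from outside, world axes, zero at the start; "wrist_torque": the same for the moment, N m; "opening": finger opening in m; "gripper_force": force on a finger pad.
Only numpy, scipy, OpenCV 4.12 (cv2) and the standard library are available. Lean on these libraries where they do the work, as an engineer would, in place of code of your own. Each camera call takes 0.05 s, during which the arm holds its last target. There are 200 camera calls.

## Working session

There is one attempt and no reset: what is moved stays moved. The work goes in short steps, Python scripts to look and compute and a tool call to move; the robot and the scene stay as the last step left them, time stands still between calls to the robot, and variables do not carry over. Pictures are saved under pics/ and viewed, at most 10 in all, crops included, and the job is handed in when it is done.

Besides the shell and the picture viewer there is one more tool, called after "Request:" as name(argument=value, ...) on one line, values as JSON. play_rows: Moves the arm, as the interface text tells. Its arguments: {"type":"object","properties":{"targets":{"type":"array"},"grip":{"type":"number"},"grip_force":{"type":"number"}},"required":["targets"]}

```bash
mkdir -p pics; cat > h.py <<'E'
import numpy as np, cv2
from scipy.spatial.transform import Rotation as R
from plant import read_state, eyes, workorder
def cam(n):
    s=read_state(); c=eyes.read_camera(n)
    if n=='wrist':
        T=np.eye(4);T[:3,:3]=R.from_rotvec(s['orientation']).as_matrix();T[:3,3]=s['tool_pos']
        c['M']=T@c['T_tool_cam']
    else: c['M']=np.array(c['cam_to_world'])
    c['f']=192/np.tan(np.radians(c['vfov'])/2)
    return c
def onplane(c,uv,z):
    K=np.array([[c['f'],0,c['cx']],[0,c['f'],c['cy']],[0,0,1]])
    p=cv2.undistortPoints(np.array(uv,float).reshape(-1,1,2),K,np.array([c['k1'],0,0,0,0.]),None,None,None) if 0 else None
    d=(np.array(uv,float).reshape(-1,2)-[c['cx'],c['cy']])/c['f']
    x=d.copy()
    for _ in range(30): x=d/(1+c['k1']*(x**2).sum(1,keepdims=True))
    r=np.c_[x[:,0],-x[:,1],-np.ones(len(x))]@c['M'][:3,:3].T
    o=c['M'][:3,3]; return o+r*((z-o[2])/r[:,2:])
def toolshift(p):
    s=read_state(); return R.from_rotvec(s['orientation']).as_matrix().T@(np.array(p)-s['tool_pos'])*100
E
python3 - <<'E'
from h import *
import pickle
s=read_state();print(s)
C={n:cam(n) for n in('scene','side','wrist')}
pickle.dump(C,open('c0.pkl','wb'))
for n in('scene','side'):
    cv2.imwrite(f'pics/{n}0.png',cv2.resize(C[n]['image'][:,:,::-1],(800,600),interpolation=cv2.INTER_CUBIC)); print(n,C[n]['M'][:3,3],C[n]['k1'],C[n]['f'],C[n]['cx'],C[n]['cy'])
print(C['wrist']['T_tool_cam'])
E
```

```text
{'t': 0.0, 'q': array([-1.40140290e+00,  1.31109263e-01,  1.48924876e+00,  4.31739799e-06,
        1.52300743e+00, -8.54393211e-02]), 'dq': array([-0.00081944,  0.00011534, -0.0007864 , -0.0006379 , -0.00058884,
       -0.00068232]), 'joint_torque': array([-8.16250249e-04, -5.59844685e+01, -4.91764319e+01,  7.67007843e-02,
        3.53696581e-02, -1.50082792e-04]), 'tool_pos': array([ 0.15115646, -0.5800733 ,  0.21763521]), 'orientation': array([-3.11436834e+00, -3.98982688e-01,  1.10029769e-04]), 'force': array([-0.11768136, -0.39922699, -0.00548754]), 'wrist_torque': array([0.00916924, 0.00886843, 0.0188817 ]), 'gripper_force': 0.0, 'opening': 0.09312519777677984}
scene [ 1.16377636 -0.3133963   0.87244268] 0.011841910625514408 390.78499735276824 254.84903687440087 190.92352671712254
side [0.17942885 0.72802731 1.06924484] -0.12361808922337 481.5005771087864 255.052433606637 189.16916723321162
[[-4.59350340e-04  9.55858614e-01  2.93826647e-01  8.20469765e-02]
 [ 9.99999405e-01  7.29894886e-04 -8.11111757e-04 -1.69894285e-04]
 [-9.89770727e-04  2.93826099e-01 -9.55858381e-01 -1.66599206e-01]
 [ 0.00000000e+00  0.00000000e+00  0.00000000e+00  1.00000000e+00]]
```

View pics/scene0.png

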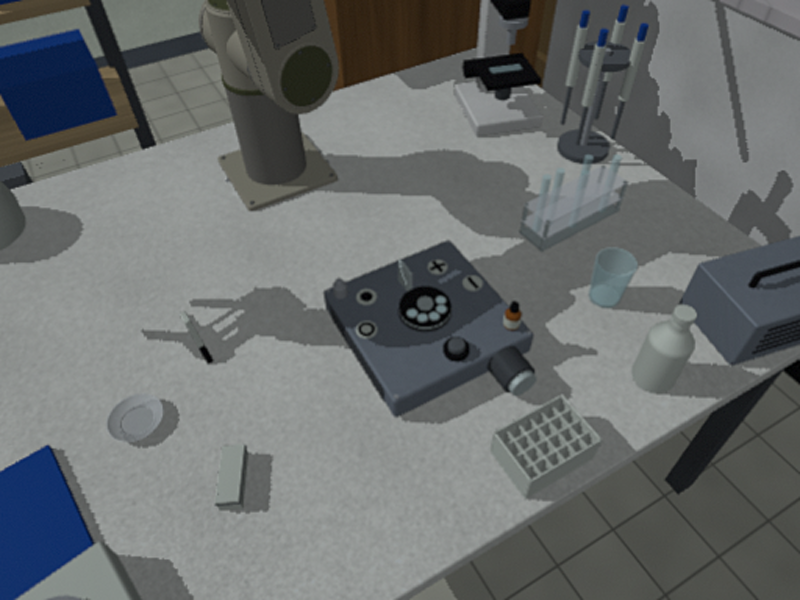

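View pics/side0.png

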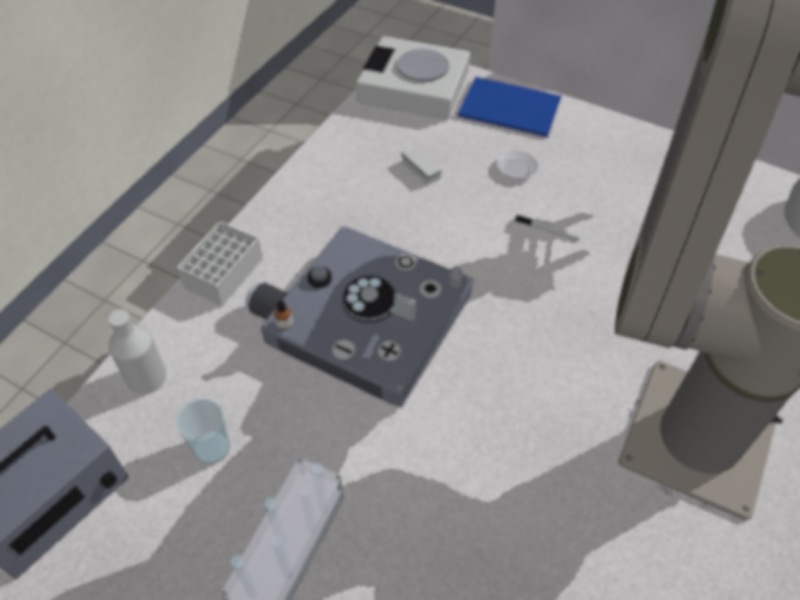

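The scene view shows the cross plate at about (437,267), dot (367,297), ring (366,329), bar (473,283), hub (425,303), button (456,347). In the side view the cross is at (389,350), bar (343,350), dot (430,288), ring (405,262), button (318,272), and the tab at about (405,305).

```bash
cat > m.py <<'E'
from h import *
import pickle
C=pickle.load(open('c0.pkl','rb'))
P={'scene':dict(cross=(437,267),dot=(367,297),ring=(366,329),bar=(473,283)),'side':dict(cross=(389,350),dot=(430,288),ring=(405,262),bar=(343,350))}
B={'scene':(456,343),'side':(319,270)}
L=[]
for n in P:
    c=C[n]; q={}
    g=cv2.cvtColor(c['image'],cv2.COLOR_RGB2GRAY)
    for k,(u,v) in P[n].items():
        u,v=u*.64,v*.64
        x0,y0=int(u)-11,int(v)-11; w=g[y0:y0+23,x0:x0+23]
        t,m=cv2.threshold(w,0,255,cv2.THRESH_OTSU)
        N,lab,st,ce=cv2.connectedComponentsWithStats(m)
        i=1+np.argmin([np.hypot(*(ce[j]-11))+ (100 if st[j,4]<25 else 0) for j in range(1,N)]) 
        h=cv2.convexHull(np.argwhere(lab==i)[:,::-1].astype(np.int32)); M=cv2.moments(h)
        uv=np.array([M['m10']/M['m00']+x0,M['m01']/M['m00']+y0])
        p=onplane(c,uv,.062)[0]; q[k]=p[:2]; print(n,k,st[i],uv-[u,v],p[:2].round(4))
    b=onplane(c,np.array(B[n])*.64,.075)[0]; print('button',b)
    L.append(q)
K=list(L[0]); A=np.array([(L[0][k]+L[1][k])/2 for k in K])
print('diff',[(k,(L[0][k]-L[1][k]).round(4)) for k in K])
# plates: known radius 108; LSQ circle centre
from scipy.optimize import least_squares
r=least_squares(lambda x:np.hypot(*(A-x).T)-.108,A.mean(0)); O=r.x
print('axis',O,'res',r.fun)
a=np.arctan2(*(A-O).T[::-1]); print(dict(zip(K,a)))
E
python3 m.py
```

```text
scene cross [ 6  8 13  9 49] [-0.10068966  0.26942529] [0.5097 0.1223]
scene dot [ 5  5 13 12 76] [-0.82363929 -0.45359098] [ 0.5059 -0.0236]
scene ring [  0   7  23  16 152] [-0.48674479  3.34950521] [ 0.5809 -0.0637]
scene bar [ 5  6 13 10 78] [-0.70681733 -0.54937853] [0.5731 0.157 ]
button [0.68118641 0.05152011 0.075     ]
side cross [ 4  7 16 11 82] [-0.05180791  1.08615819] [0.5004 0.1271]
side dot [  4   6  15  12 102] [-0.15402299  0.12572158] [ 0.5009 -0.0222]
side ring [  0   0  23   9 122] [ 3.09264476 -8.59392801] [ 0.5731 -0.0872]
side bar [  4   4  15  13 118] [-0.11163592 -0.78228782] [0.5687 0.1575]
button [0.68350675 0.04242219 0.075     ]
diff [('cross', array([ 0.0093, -0.0048])), ('dot', array([ 0.005 , -0.0014])), ('ring', array([0.0078, 0.0236])), ('bar', array([ 0.0045, -0.0005]))]
axis [0.58213529 0.04394996] res [ 0.00363565 -0.00470437  0.01152153  0.00586378]
{'cross': np.float64(2.332888839498639), 'dot': np.float64(-2.437388504828278), 'ring': np.float64(-1.6138514921560427), 'bar': np.float64(1.6697509237506942)}
```

Request:
play_rows(targets=[2.4,-2.4,-0.5,0,5.1,-5.1,-1,0,7.8,-7.8,-1.5,0,10.5,-10.5,-2,0,13.2,-13.2,-2.5,0,15.9,-15.9,-3,0,18.6,-18.6,-3.5,0,21.3,-21.3,-4,0], grip=0, grip_force=20)

```text
t: 0.82
tool_pos: [0.304, -0.319, 0.2586]
orientation: [-3.116, -0.398, -0.0]
force: [1.4, -1.3, 0.1]
opening: 0.0448
gripper_force: 0.0
```

Request:
play_rows(targets=[2.7,-2.7,0,0,5.4,-5.4,0,0,8.1,-8.1,0,0,10.8,-10.8,0,0,13.5,-13.5,0,0,16.2,-16.2,0,0,18.9,-18.9,0,0,21.6,-21.6,0,0])

```text
t: 1.48
tool_pos: [0.4587, -0.0554, 0.2586]
orientation: [3.116, 0.399, 0.0]
force: [1.2, -1.2, -0.9]
opening: 0.0003
gripper_force: 0.0
```

Request:
play_rows(targets=[2.7,-2.6,0,0,5.2,-5.0,0,0,7,-6.5,0,0,8.2,-7.6,0,0,8.5,-7.8,0,0,8.5,-7.8,0,0])

```text
t: 1.98
tool_pos: [0.5208, 0.0403, 0.2581]
orientation: [-3.116, -0.402, 0.002]
force: [-0.0, -0.3, -0.4]
opening: 0.0006
gripper_force: 0.0
```

```bash
python3 - <<'E'
from h import *
import pickle
c=cam('wrist');pickle.dump(c,open('w1.pkl','wb'))
s=read_state();print(s['tool_pos'],s['orientation'],s['opening'],c['f'],c['k1'],c['cx'],c['cy'])
cv2.imwrite('pics/w1.png',cv2.resize(c['image'][:,:,::-1],(800,600),interpolation=cv2.INTER_CUBIC))
E
```

```text
[0.52052523 0.03942258 0.25820168] [ 3.11580026e+00  4.00378769e-01 -1.80199558e-03] 0.0006116758817455363 341.0269756697918 -0.08661177136145629 250.97288859298035 187.04165395110752
```

View pics/w1.png

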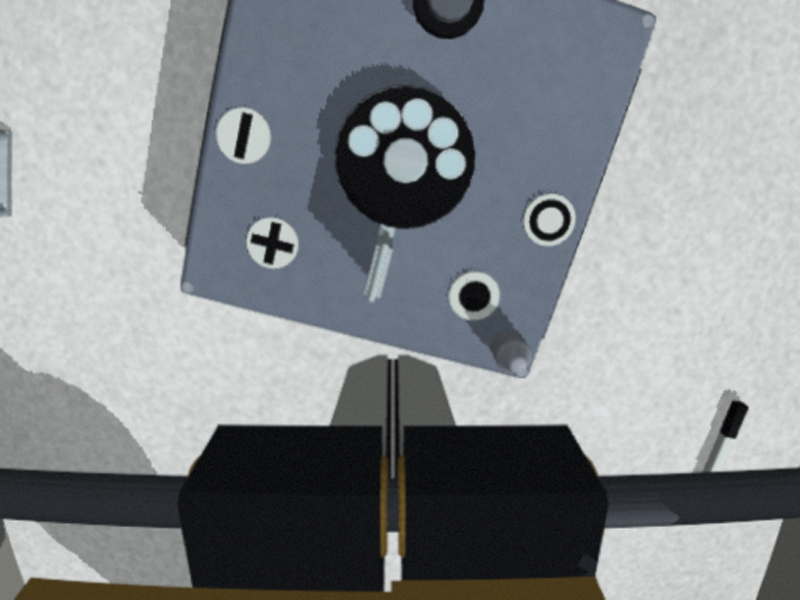

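The wrist view shows all four plates: cross (273,243), bar (243,135), ring (550,219) and dot (474,296). The hub is at (405,160) and the tab runs from (388,228) to (375,300). The tab must move towards the left of the picture.

```bash
cat > w.py <<'E'
from h import *
import sys
from scipy.optimize import least_squares
def plates(c,guess):
    g=cv2.cvtColor(c['image'],cv2.COLOR_RGB2GRAY); out={}
    m=cv2.morphologyEx((g>165).astype(np.uint8),cv2.MORPH_OPEN,np.ones((2,2)))
    N,lab,st,ce=cv2.connectedComponentsWithStats(m)
    for k,(u,v) in guess.items():
        u,v=u*.64,v*.64
        pts=np.vstack([np.argwhere(lab==j)[:,::-1] for j in range(1,N) if np.hypot(*(ce[j]-[u,v]))<14 and st[j,4]<1200])
        M=cv2.moments(cv2.convexHull(pts.astype(np.int32)))
        uv=[M['m10']/M['m00'],M['m01']/M['m00']]
        out[k]=onplane(c,uv,.062)[0][:2]; print(k,np.subtract(uv,[u,v]).round(1),M['m00'],out[k].round(4))
    return out
TH=dict(cross=-.75,dot=.75)
E
python3 - <<'E'
from w import *
import pickle
c=pickle.load(open('w1.pkl','rb'))
q=plates(c,dict(cross=(273,243),dot=(474,296),ring=(550,219),bar=(243,135)))
th=np.array([-.75,.75,1.45,-1.45]); A=np.array(list(q.values()))
f=lambda x:(x[:2]+.108*np.c_[np.cos(x[2]+np.pi+th),np.sin(x[2]+np.pi+th)]-A).ravel()
r=least_squares(f,[.58,.045,-.05]); x=r.x; print('axis,yaw',x,'res',r.fun.round(4))
print('hub',onplane(c,[405*.64,160*.64],.084))
print('button',x[:2]+.1*np.array([np.cos(x[2]),np.sin(x[2])]))
a,b=onplane(c,np.array([[388,228],[378,300]])*.64,.110)[:,:2]
print('tab ends',a,b,np.hypot(*(a-x[:2])),np.hypot(*(b-x[:2])))
for p in(a,b): print('turret',np.arctan2(*(p-x[:2])[::-1])%(2*np.pi)-np.pi-x[2])
E
```

```text
cross [0.2 0.8] 795.5 [0.5051 0.1215]
dot [ 0.5 -0.3] 684.0 [ 0.5048 -0.0251]
ring [0.5 1. ] 813.0 [ 0.5699 -0.0602]
bar [0.9 1. ] 934.0 [0.5717 0.1546]
axis,yaw [ 0.58387678  0.04735417 -0.00732214] res [ 0.0003  0.     -0.0005 -0.0005  0.0002  0.0004 -0.      0.0001]
hub [[0.58435276 0.04852127 0.084     ]]
button [0.6838741  0.04662196]
tab ends [0.54463586 0.04899302] [0.49937498 0.04365814] 0.03927512432948616 0.08458259172126456
turret -0.03441733270522707
turret 0.05103330065713795
```

Request:
play_rows(targets=[-0.7,1.4,2,5,-1.4,2.7,5,10,-1.4,2.7,8,14.6,-1.4,2.7,11,14.6,-1.4,2.7,14,14.6,-1.4,2.7,16,14.6,-1.4,2.7,17.4,14.6,-1.4,2.7,17.8,14.6])

```text
t: 2.7
tool_pos: [0.5114, 0.0087, 0.0777]
orientation: [-3.142, 0.003, 0.008]
force: [-0.8, -0.3, 0.1]
opening: 0.0004
gripper_force: 0.0
```

Request:
play_rows(targets=[0,0,0,0,0,0,0,0])

```text
t: 2.87
tool_pos: [0.5144, 0.0091, 0.0816]
orientation: [3.141, -0.002, 0.001]
force: [0.8, -0.9, 0.5]
opening: 0.0004
gripper_force: 0.0
```

```bash
python3 - <<'E'
from h import *
import pickle
c=cam('wrist');pickle.dump(c,open('w2.pkl','wb'))
s=read_state();print(s['tool_pos'],R.from_rotvec(s['orientation']).as_matrix().round(3),s['force'],s['q'])
cv2.imwrite('pics/w2.png',cv2.resize(c['image'][:,:,::-1],(800,600),interpolation=cv2.INTER_CUBIC))
E
```

```text
[0.51499587 0.00927675 0.08218462] [[ 1.    -0.001  0.002]
 [-0.001 -1.    -0.   ]
 [ 0.002  0.    -1.   ]] [ 0.09532478 -0.05600742  0.23590592] [-8.14855666e-02  9.48525355e-03  1.87142813e+00 -9.94708432e-05
  1.25848600e+00  1.49007283e+00]
```

View pics/w2.png

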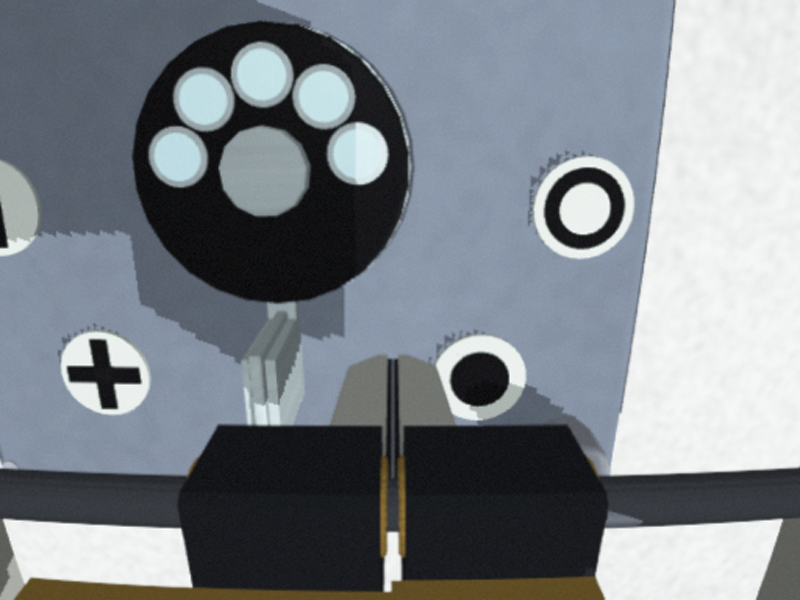

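The finger stands on the dot side of the tab, with the tip at (390,358) and the tab near (270,370). There is clear space between them, and the cross plate is at (105,373).

```bash
cat > arc.py <<'E'
from h import *
O=np.array([.58388,.04735]);Y=-.0073
def pose(phi,D,rad=.068):
    a=np.pi+Y+phi; return O+rad*np.array([np.cos(a),np.sin(a)])-D*np.array([np.sin(a),-np.cos(a)]), phi+Y
def rows(phis,D,rad=.068,cmd=None):
    s=read_state(); M=R.from_rotvec(s['orientation']).as_matrix(); yaw=np.arctan2(M[1,0],M[0,0])
    for f in phis:
        p,y=pose(f,D,rad); d=M.T@np.r_[p-s['tool_pos'][:2],0]*100
        print(round(f,3),d[:2].round(2),round(np.degrees(yaw-y),1))
E
python3 -c "
from arc import *
rows(np.r_[.1,.0,-.1,-.2,-.3,-.4,-.48,-.55],.017)"
```

```text
0.1 [ 0.27 -1.49] -5.4
0.0 [ 0.07 -2.16] 0.4
-0.1 [-0.06 -2.85] 6.1
-0.2 [-0.12 -3.54] 11.8
-0.3 [-0.11 -4.24] 17.6
-0.4 [-0.03 -4.94] 23.3
-0.48 [ 0.08 -5.49] 27.9
-0.55 [ 0.21 -5.96] 31.9
```

Request:
play_rows(targets=[0,-0.7,0,0,0,-1.2,0,0,0,-1.6,0,0,0,-2.0,0,0,0,-2.4,0,3,-0.1,-2.8,0,6,-0.1,-3.2,0,9,-0.1,-3.5,0,12])

```text
t: 3.58
tool_pos: [0.5129, 0.045, 0.081]
orientation: [3.123, -0.332, -0.0]
force: [-2.6, -3.5, 3.5]
opening: 0.0004
gripper_force: 2.0
```

```bash
python3 -c "
from arc import *
print(read_state()['force'],read_state()['tool_pos'])
rows(np.r_[-.25:-.61:-.05],.017)"
```

```text
[-2.59337149 -3.45389421  3.5421161 ] [0.51292187 0.04504096 0.08096696]
-0.25 [ 0.02 -0.33] 2.6
-0.3 [-0.04 -0.67] 5.5
-0.35 [-0.09 -1.02] 8.3
-0.4 [-0.11 -1.37] 11.2
-0.45 [-0.12 -1.72] 14.1
-0.5 [-0.11 -2.07] 16.9
-0.55 [-0.08 -2.42] 19.8
-0.6 [-0.04 -2.77] 22.7
```

Request:
play_rows(targets=[0,-0.3,0,2.6,0,-0.7,0,5.5,-0.1,-1.0,0,8.3,-0.1,-1.4,0,11.2,-0.1,-1.7,0,14,-0.1,-2.0,0,16.5,-0.1,-2.2,0,18,-0.1,-2.2,0,18])

```text
t: 4.25
tool_pos: [0.5163, 0.0671, 0.0806]
orientation: [3.034, -0.814, -0.001]
force: [-3.1, -0.7, 0.8]
opening: 0.0007
gripper_force: 1.3
```

```bash
python3 - <<'E'
from arc import *
import pickle
C={n:cam(n) for n in ('wrist','side','scene')};pickle.dump(C,open('w3.pkl','wb'))
s=read_state();M=R.from_rotvec(s['orientation']).as_matrix();print(s['tool_pos'],np.arctan2(M[1,0],M[0,0]),s['force'])
a=cv2.resize(C['wrist']['image'][:,:,::-1],(400,300),interpolation=cv2.INTER_AREA)
sd=cv2.resize(C['side']['image'][120:270,145:345,::-1],(400,300),interpolation=cv2.INTER_CUBIC)
sc=cv2.resize(C['scene']['image'][130:280,190:390,::-1],(400,300),interpolation=cv2.INTER_CUBIC)
cv2.imwrite('pics/w3.png',np.vstack([np.hstack([a,sd]),np.hstack([sc,sc*0])]))
E
```

```text
[0.51645626 0.06687887 0.08055316] -0.5220962915364338 [-2.35124119 -1.14845385  0.93460794]
```

View pics/w3.png

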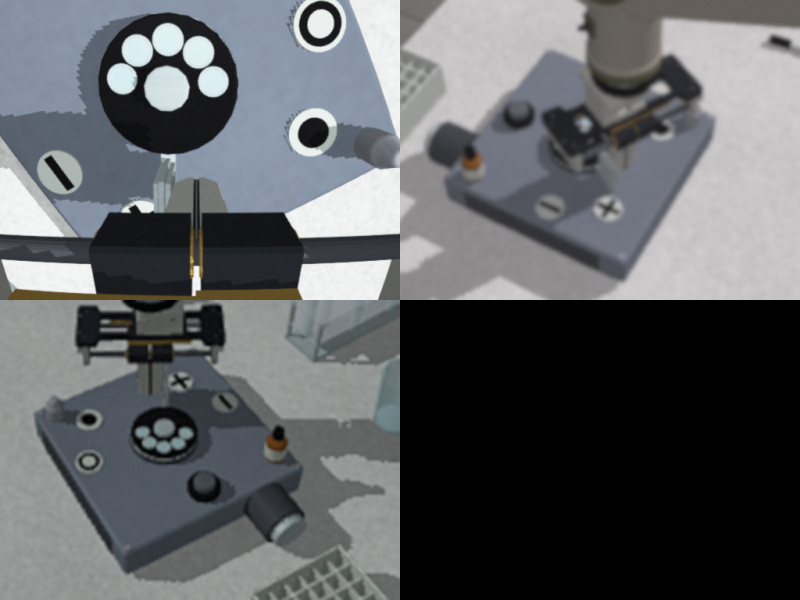

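The wrist crop shows the tab flush against the finger's left side, the hub at (166,88) and the five bright discs above it. The side and scene crops show the tab close to the cross, but not yet on it. The five-disc ring gives the turret angle.

```bash
cat > ang.py <<'E'
from arc import *
def turret(c,z=.08):
    # disc centres lying inside the turret disc, by bright blobs around the projected axis
    g=cv2.cvtColor(c['image'],cv2.COLOR_RGB2GRAY)
    N,lab,st,ce=cv2.connectedComponentsWithStats((g>120).astype(np.uint8))
    p=onplane(c,ce,z)[:,:2]-O; r=np.hypot(*p.T)
    k=[i for i in range(1,N) if .02<r[i]<.04 and 40<st[i,4]<3000]
    h=[i for i in range(1,N) if r[i]<.01 and 40<st[i,4]<6000]
    u=p[k]/r[k,None]; a=np.sort(np.arctan2(u[:,1],u[:,0]))
    return a-Y, r[k], p[h]
E
python3 - <<'E'
from ang import *
import pickle
for n in('w1','w2'): print(n,*turret(pickle.load(open(n+'.pkl','rb'))))
print(*turret(pickle.load(open('w3.pkl','rb'))['wrist']))
E
```

```text
w1 [-1.35743405  0.40446653] [0.02191224 0.02760291] [[0.00028405 0.000877  ]]
w2 [-1.35869985 -0.65507206  0.03331096  0.71146361  1.38864892] [0.02922493 0.02872897 0.02940849 0.02819916 0.02919429] [[0.00053982 0.00201596]]
[-1.94607145 -1.22268836 -0.17547718  0.85200681] [0.0271314  0.02781303 0.02958745 0.02745695] [[0.00053503 0.00136963]]
```

```bash
python3 -c "
from arc import *
rows(np.r_[-.54:-.76:-.03],.018)"
```

```text
-0.54 [-0.03 -0.04] 1.4
-0.57 [-0.07 -0.25] 3.2
-0.6 [-0.11 -0.45] 4.9
-0.63 [-0.14 -0.66] 6.6
-0.66 [-0.17 -0.87] 8.3
-0.69 [-0.19 -1.08] 10.0
-0.72 [-0.21 -1.29] 11.8
-0.75 [-0.21 -1.5 ] 13.5
```

Request:
play_rows(targets=[0,-0.2,0,2,-0.1,-0.4,0,4,-0.1,-0.6,0,6,-0.2,-0.8,0,8,-0.2,-1.0,0,10,-0.2,-1.2,0,11.5,-0.2,-1.35,0,13,-0.2,-1.4,0,13])

```text
t: 5.07
tool_pos: [0.5216, 0.0799, 0.0804]
orientation: [2.922, -1.152, -0.002]
force: [-4.2, -1.8, 0.7]
opening: 0.0004
gripper_force: 1.7
```

```bash
python3 - <<'E'
from ang import *
import pickle
c=cam('wrist');pickle.dump(c,open('w4.pkl','wb'))
s=read_state();M=R.from_rotvec(s['orientation']).as_matrix();print(s['tool_pos'],np.arctan2(M[1,0],M[0,0]),s['force'])
for h in (120,): print(*turret(c))
rows([-.75],.018)
E
```

```text
[0.52159057 0.07989887 0.08041384] -0.749293370741318 [-3.87620986  0.3272627   0.72943932]
[-2.15026377 -1.42805343 -0.71645539 -0.02191345  0.662119  ] [0.02831899 0.02892546 0.02774558 0.02939864 0.02754783] [[0.0005964  0.00128767]]
-0.75 [-0.04 -0.11] 0.5
```

Request:
play_rows(targets=[0,0.4,0,0,0,1,0,0,0,2,0,0,0,2.5,-2,0,0,2.5,-5,0,0,2.5,-9,0,0,2.5,-12,0,0,2.5,-14,0])

```text
t: 5.78
tool_pos: [0.5059, 0.0608, 0.2248]
orientation: [-2.921, 1.151, -0.008]
force: [0.4, 0.4, 0.2]
opening: 0.0004
gripper_force: 0.0
```

Request:
play_rows(targets=[0,0,0,0,0,0,0,0,0,0,0,0])

```text
t: 6.03
tool_pos: [0.5043, 0.061, 0.2197]
orientation: [2.923, -1.152, -0.001]
force: [-0.4, -0.4, -1.8]
opening: 0.0005
gripper_force: 0.0
```

```bash
python3 - <<'E'
from ang import *
import pickle
c=cam('wrist');pickle.dump(c,open('w5.pkl','wb'))
s=read_state();print(s['tool_pos'],s['force'],*turret(c))
cv2.imwrite('pics/w5.png',cv2.resize(c['image'][:,:,::-1],(800,600),interpolation=cv2.INTER_CUBIC))
E
```

```text
[0.50392887 0.0611025  0.21902512] [-0.8272315   0.44399329 -0.60065022] [-1.78183455 -0.04287902] [0.02456945 0.02626513] [[0.00058173 0.00114347]]
```

View pics/w5.png

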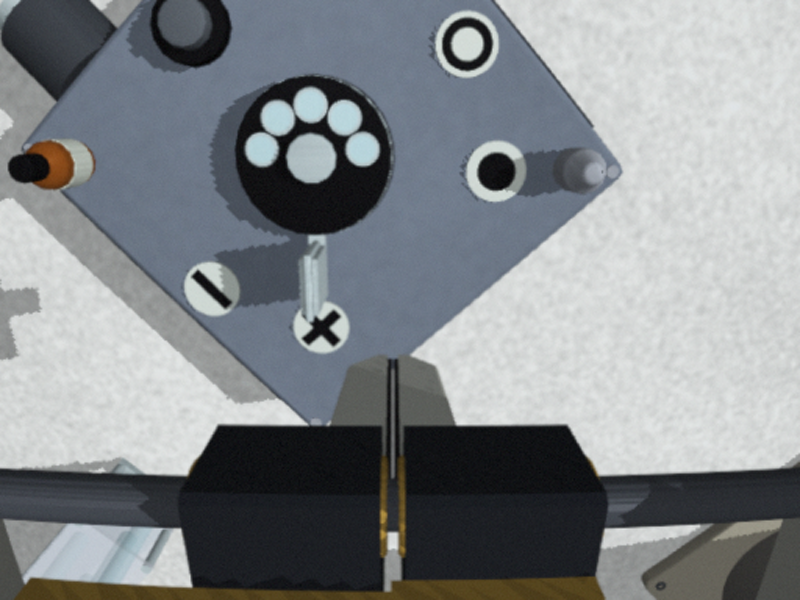

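The fin points straight at the middle of the cross plate, at (321,327). Next I go over to the button.

```bash
python3 -c "
from h import *
print(toolshift([.6838,.0466,.12]))"
```

```text
[ 14.15732235 -11.2248226    9.86269552]
```

Request:
play_rows(targets=[1.5,-1.2,0,0,4.0,-3.2,0,0,6.5,-5.2,0,0,9,-7.2,0,0,11.5,-9.2,0,0,13.2,-10.5,0,0,14.2,-11.2,1,0,14.2,-11.2,3,0])

```text
t: 6.75
tool_pos: [0.6877, 0.0458, 0.1903]
orientation: [-2.922, 1.152, -0.003]
force: [1.0, 1.4, -0.3]
opening: 0.0004
gripper_force: 0.0
```

Request:
play_rows(targets=[0,0,2,0,0,0,4,0,0,0,6,0,0,0,6.9,0,0,0,6.9,0,0,0,6.9,0])

```text
t: 7.25
tool_pos: [0.6842, 0.0465, 0.1204]
orientation: [2.922, -1.151, -0.004]
force: [-0.6, -0.1, 0.3]
opening: -0.0
gripper_force: 0.0
```

```bash
python3 - <<'E'
from h import *
import pickle
s=read_state();print(s['tool_pos'],s['force'],toolshift([.6838,.0466,.12]))
C={n:cam(n) for n in ('side','scene')}
sd=cv2.resize(C['side']['image'][120:270,145:345,::-1],(400,300),interpolation=cv2.INTER_CUBIC)
sc=cv2.resize(C['scene']['image'][130:280,190:390,::-1],(400,300),interpolation=cv2.INTER_CUBIC)
cv2.imwrite('pics/b1.png',np.hstack([sd,sc]))
E
```

```text
[0.68421781 0.04646395 0.12040477] [-0.59496536 -0.12890356  0.33199369] [-0.03975738  0.01847079  0.04058764]
```

View pics/b1.png

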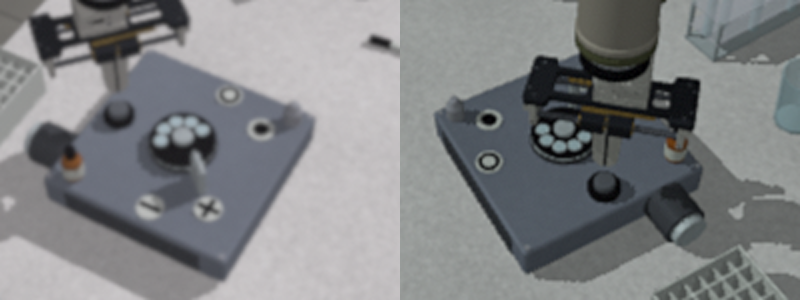

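The fingertip hangs straight over the button in both views, and the pointer is on the cross. I descend gently and watch the force.

Request:
play_rows(targets=[0,0,1,0,0,0,2,0,0,0,2.5,0,0,0,2.8,0,0,0,2.8,0])

```text
t: 7.77
tool_pos: [0.6842, 0.0466, 0.092]
orientation: [2.922, -1.151, -0.004]
force: [-0.8, -1.0, 0.6]
opening: 0.0005
gripper_force: 0.0
```

Request:
play_rows(targets=[0,0,0.3,0,0,0,0.6,0,0,0,0.6,0])

```text
t: 8.02
tool_pos: [0.685, 0.0465, 0.0871]
orientation: [2.923, -1.151, -0.001]
force: [-0.5, 0.5, -1.5]
opening: 0.0004
gripper_force: 0.0
```

Request:
play_rows(targets=[0,0,0.2,0,0,0,0.4,0,0,0,0.4,0])

```text
t: 8.27
tool_pos: [0.685, 0.0465, 0.0832]
orientation: [2.923, -1.151, -0.001]
force: [-0.3, -0.1, -0.7]
opening: 0.0006
gripper_force: 0.0
```

Request:
play_rows(targets=[0,0,0.2,0,0,0,0.4,0,0,0,0.4,0])

```text
t: 8.52
tool_pos: [0.6854, 0.0465, 0.0796]
orientation: [-2.923, 1.151, -0.001]
force: [-0.1, -0.4, 1.3]
opening: 0.0005
gripper_force: 1.1
```

Request:
play_rows(targets=[0,0,0.2,0,0,0,0.3,0,0,0,0.3,0])

```text
t: 8.77
tool_pos: [0.6855, 0.0465, 0.0768]
orientation: [-2.923, 1.151, -0.001]
force: [-0.0, -0.1, 2.5]
opening: 0.0005
gripper_force: 1.8
```

Request:
play_rows(targets=[0,0,0.15,0,0,0,0.3,0,0,0,0.3,0])

```text
t: 9.02
tool_pos: [0.6856, 0.0465, 0.0761]
orientation: [-2.923, 1.151, -0.002]
force: [-7.2, -0.5, 14.9]
opening: 0.0006
gripper_force: 7.8
```

Request:
play_rows(targets=[0,0,0.1,0,0,0,0.2,0,0,0,0.2,0])

```text
t: 9.27
tool_pos: [0.6857, 0.0465, 0.0759]
orientation: [-2.923, 1.151, -0.002]
force: [-12.8, -0.4, 26.6]
opening: 0.0007
gripper_force: 13.1
```

Request:
play_rows(targets=[0,0,-0.5,0,0,0,-1.5,0,0,0,-4,0,0,0,-7,0,0,0,-10,0,0,0,-12,0,0,0,-13,0,0,0,-13,0])

```text
t: 9.93
tool_pos: [0.6867, 0.0465, 0.205]
orientation: [-2.921, 1.151, -0.007]
force: [0.4, -0.5, -0.7]
opening: 0.0005
gripper_force: 0.0
```

Request:
play_rows(targets=[-1.5,1.2,0,0,-4,3.2,0,0,-6.5,5.2,0,0,-9,7.2,0,0,-11.5,9.2,0,0,-13,10.3,0,0,-13.5,10.8,0,0,-13.5,10.8,0,0])

```text
t: 10.6
tool_pos: [0.5111, 0.0597, 0.2]
orientation: [2.922, -1.151, -0.003]
force: [-0.5, -0.3, 0.4]
opening: 0.0006
gripper_force: 0.0
```

Request:
play_rows(targets=[0,0,0,0,0,0,0,0,0,0,0,0,0,0,0,0])

```text
t: 10.93
tool_pos: [0.5134, 0.0594, 0.2013]
orientation: [2.923, -1.152, -0.001]
force: [0.5, -0.4, -0.3]
opening: 0.0005
gripper_force: 0.0
```

```bash
python3 - <<'E'
from h import *
c=cam('wrist');s=read_state();print(s['tool_pos'],s['force'])
cv2.imwrite('pics/w6.png',cv2.resize(c['image'][:,:,::-1],(800,600),interpolation=cv2.INTER_CUBIC))
E
```

```text
[0.51331906 0.05948911 0.20134144] [ 0.42325882 -0.49289872  0.08456195]
```

View pics/w6.png

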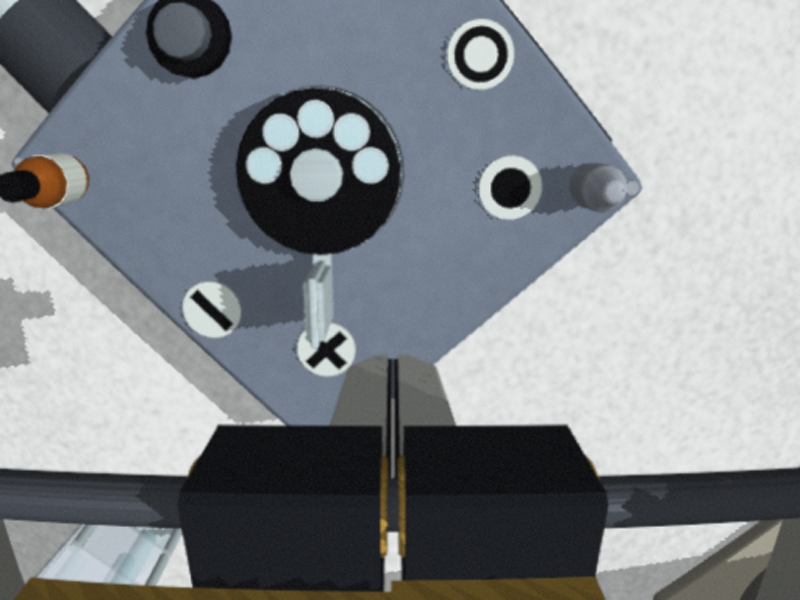

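The pointer is still on the cross at (326,348), the button at (180,30) is up, and the bystanders are where they were.

```bash
python3 -c "
from plant import workorder
print(workorder.close_job())"
```

```text
the job is handed in; nothing more can be done
None
```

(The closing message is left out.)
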